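Slide the cutting board out over the scrap pan

ROBOT

A 7-joint arm with a two-finger parallel gripper is mounted at the origin on the work surface. World frame = base frame: x ahead of the robot, y to its left, z up, the work surface at z = 0. Lengths are in m, angles in rad, forces in N, time in s.
With the tool pointing down it reaches from about 0.4 to 0.75 m from the base axis. Payload 19.5 kg.
Tool frame: the origin (TCP) lies midway between the tips of the shut fingers; the grasp point (between the pads) lies 19 mm behind it; z points along the fingers, y is the line along which they close (so a half turn about z gives the same grasp; the last joint's range is limited). The gripper opens to 85 mm and grips with 20 to 120 N. Pads are 22 mm wide; open, the fingers measure 114 mm over their backs; the gripper's body (76 mm by 85 mm) begins 54 mm behind the grasp point. The pads swing forward as they close: fully open they stand 13 mm farther back than shut.
Start: joints at [1.068, 0.707, -0.028, 1.485, 0.022, 0.951, -0.075], TCP at [0.256, -0.515, 0.231] pointing down, gripper open.
Joint ranges: [-2.71, 2.71], [-0.32, 2.16], [-1.57, 1.52], [0, 2.45], [-1.46, 4.6], [0, 2.02], [-2.83, 2.83]. Speed limits (rad/s): [1.89, 1.89, 2.57, 2.57, 3.01, 3.01, 3.01].

INTERFACE

Orientations are given as a unit quaternion [x, y, z, w].
In Python, from station import r gives the robot as it stands. Calls block until the motion is done:
- r.movep(position, orientation): joint-space move of the TCP to a pose.
- r.line_to(position, rate=0.15, ori=None): straight line of the TCP; ori=None keeps the orientation; rate is the mean speed in m/s.
- r.set_joints(angles): joint-space move.
- r.grip(opening, f_grip=None): finger opening in m; f_grip is the grip in N (None keeps the last); returns when the fingers have stopped.
- r.wait(seconds).
- r.solve_ik(position, orientation): joint angles nearest the present ones, or None.
- r.sense(): the state.
- r.get_image(name): name is "scene" or "side" or "wrist"; returns (picture, depth): 480x640x3 uint8, red, green, blue; 480x640 float32, m along the optical axis (not along the pixel's ray), 0 where there is no reading.
- r.camera_params(name): a dict with "fx", "fy", "cx", "cy" (pixels), "D" ([k1, k2, p1, p2, k3] as OpenCV has them; the pictures are not rectified), "origin" and "rotation" of the camera in the world; the wrist camera has in their place "mount" (4x4, takes a point from camera to tool coordinates, whose origin is the TCP and whose axes are the flange's). Camera axes: x right, y up, looking along -z (the intrinsics and any distortion apply to the point x, -y, -z); pixel columns grow to the right and rows downward; lengths in m; the calibration is good to about 2 mm. A picture is of the moment at which its call begins: read the wrist's pose just before it. camera_params takes no time and is no camera call.
A pose or a line that the arm cannot do raises r.PlanningError and nothing moves.
- r.hand_in(): hands the job in; it is judged then, once.
The state is a dict: "time_s": time; "joints": joint angles; "qvel": joint speeds; "joint_torque": joint torques, N m; "tcp_pos": TCP position; "eef_rot": TCP orientation; "wrist_force": force on the tool from outside, world axes, zero at the start; "moment": the same for the moment, N m; "gripper_width": finger opening in m; "grip_force": force on a finger pad.
Only numpy, scipy, OpenCV 4.12 (cv2) and the standard library are available. Lean on these libraries where they do the work, as an engineer would, in place of code of your own. Each camera call takes 0.05 s, during which the arm holds its last target. There are 200 camera calls.

TASK

Get the thin white cutting board ready for scraping trimmings into the steel pan: without picking it up, push it along the wooden butcher block with the fingertips until its end hangs 6 cm over the block's far edge, square to that edge and with the full width of that end over the pan's open mouth. Leave the board lying flat on the block, and do not disturb the pan or anything else.

Things in the scene. Friction and masses are not known exactly. Their poses are not given: they have to be found in the camera images.
- block: Wooden butcher block of light and darker staves, 300 mm along its x, 420 mm along its y, 80 mm high, standing fixed on the counter, different place and yaw each time. Origin: centre of its underside; x points to its far edge (the one away from the robot, where the pan stands), z up. Its flat top is at z = 80 mm.
- block_edge (a point): Midpoint of the block's far top edge (x = 150, y = 0, z = 80 mm in the block's frame), axes as the block's. The edge runs along y.
- board: Loose thin white plastic cutting board, 220 mm along its x, 150 mm along its y, 8 mm thick, 0.2 to 0.33 kg, lying flat on the block askew to the block's x by up to 0.3 rad either way. A flat grey line near its rim is the juice groove. Origin: centre of its underside; x points to the end that is to hang over the edge, z up. It slides with ordinary dry friction and stays where it is left.
- board_end (a point): Middle of the board's leading end, at the underside (x = 110 mm, y = 0 in the board's frame).
- board_corner_l (a point): Left corner of the board's leading end, at the underside (x = 110, y = 75 mm in the board's frame).
- board_corner_r (a point): Right corner of the board's leading end, at the underside (x = 110, y = -75 mm in the board's frame).
- pan: Open stainless steel food pan, loose, 162 mm along its x, 265 mm along its y over the rim, 65 mm high, standing on the counter about 10 to 25 mm beyond the block's far edge and parallel to it within 0.04 rad, up to 60 mm to either side of the block's middle. Origin: centre of its underside. Its open mouth measures 138 mm along x by 239 mm along y, centred on the origin; its rim lies 15 mm below the block's top.
- ramekin: White porcelain cup, 54 mm across, 42 mm high, standing on the block near one of its two corners on the robot's side. Origin: centre of its underside. To be left alone.
- shaker: Steel shaker, 44 mm across, 66 mm high, standing on the block near the other corner on the robot's side. Origin: centre of its underside. To be left alone.
- knife: Chef's knife with black handle, about 310 mm long, 18 mm high, lying on the counter to the right of the block. To be left alone.
- carton: Blue and white milk carton, 70 x 70 mm, about 220 mm high, on the counter to the left of the block. To be left alone.
- bowl: Steel bowl, 150 mm across, 60 mm high, on the counter to the left of the block. To be left alone.
- tub: Clear lidded food tub, 118 x 158 mm, 72 mm high, on the counter to the left of the block. To be left alone.
- squeezer: Yellow squeeze bottle, 54 mm across, 190 mm high, on the counter at the far right. To be left alone.

How it is judged:
At the end, for the whole second after the job is handed in: The board lies flat and at rest on the block, its leading end 60 mm (within 10 mm) beyond the block's far edge, square to that edge within 0.10 rad, both leading corners between the side walls of the pan's mouth (x of board_end in the frame of block_edge between 0.05 and 0.07 m and angle between the x axis of board and the x axis of block, either way round below 0.1 rad and y of board_corner_l in the frame of pan below 0.1195 m and y of board_corner_r in the frame of pan above -0.1195 m and angle between board's own z axis and vertical below 0.04 rad and z of board in the frame of block between 0.076 and 0.084 m and contact force between board and block above 0.5 N and linear speed of board below 0.01 m/s); the robot touches nothing.
It fails at once if the board is lifted or tipped (z of board in the frame of block above 0.092 m or angle between board's own z axis and vertical above 0.15 rad).
It fails at once if the pan is moved by more than 15 mm (distance of pan from where it was at the start of the episode above 0.015 m).
It fails at once if another thing is moved by more than 15 mm or tipped (distance of any of ramekin, shaker, knife, carton, bowl, tub, squeezer from where it was at the start of the episode above 0.015 m or angle between any of ramekin, shaker, carton, squeezer's own z axis and vertical above 0.3 rad).
It also fails if it takes over 61 s, if anything falls off the work surface, if the arm or the gripper's body presses on something with over 40 N, if the wrist force passes 120 N, or if a joint passes its speed limit or range.

## Working session

There is one attempt and no reset: what is moved stays moved. The work goes in short steps, each a Python script; the robot and the scene stay as the last script left them, time stands still between calls to the robot, and variables do not carry over. Pictures are saved under pics/ and viewed, at most 10 in all, crops included, and the job is handed in when it is done.

```bash
mkdir -p pics; ls; python3 - <<'E'
from station import r
import cv2,numpy as np
for n in("scene","side"):
    p,d=r.get_image(n); cv2.imwrite(f"pics/{n}0.png",p[:,:,::-1]); np.savez(f"pics/{n}0.npz",p=p,d=d)
    c=r.camera_params(n); print(n,{k:np.round(v,3).tolist() for k,v in c.items()}, (d>0).mean())
print(r.camera_params("wrist"))
s=r.sense();print(s["time_s"],s["tcp_pos"],s["eef_rot"])
E
```

```text
pics
scene {'fx': 451.331, 'fy': 451.331, 'cx': 323.269, 'cy': 242.668, 'D': [-0.032, 0.0, 0.0, 0.0, 0.0], 'origin': [0.94, 0.458, 0.981], 'rotation': [0.098, 0.253, 0.908, 0.321]} 0.9958365885416667
side {'fx': 520.663, 'fy': 520.663, 'cx': 322.493, 'cy': 240.619, 'D': [-0.025, 0.0, 0.0, 0.0, 0.0], 'origin': [0.482, 0.893, 0.991], 'rotation': [-0.014, 0.375, 0.925, -0.055]} 0.9960774739583333
{'fx': 404.6799528615989, 'fy': 404.6799528615989, 'cx': 317.93126828331367, 'cy': 246.30767804351353, 'D': array([0.00286334, 0.        , 0.        , 0.        , 0.        ]), 'mount': array([[ 7.53608940e-04,  9.58062965e-01,  2.86556778e-01,
         7.13513782e-02],
       [ 9.99999576e-01, -5.70551162e-04, -7.22316477e-04,
         1.73212460e-04],
       [-5.28529363e-04,  2.86557201e-01, -9.58062989e-01,
        -1.42624968e-01],
       [ 0.00000000e+00,  0.00000000e+00,  0.00000000e+00,
         1.00000000e+00]])}
0.1 [ 0.25559107 -0.51481894  0.23089024] [ 9.73576567e-01  2.28360339e-01 -1.07000269e-04 -4.59783814e-04]
```

View pics/scene0.png

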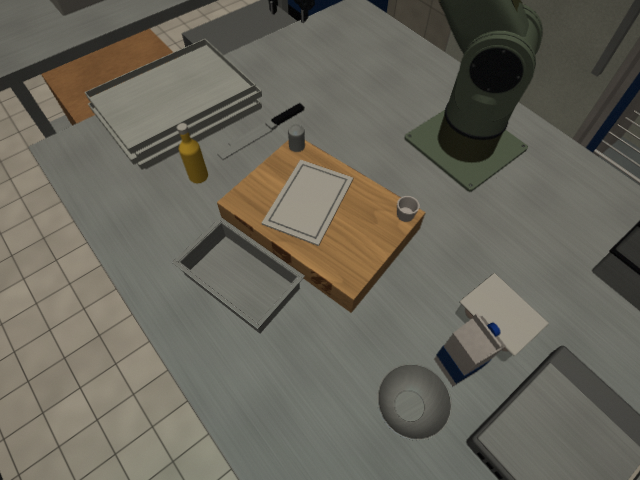

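View pics/side0.png

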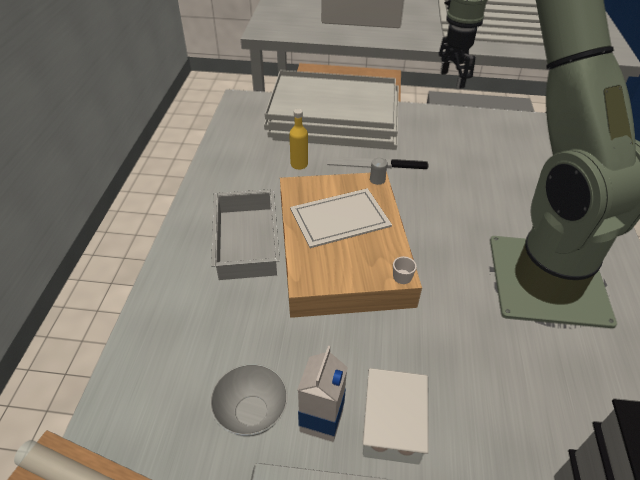

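```bash
cat > h.py <<'E'
import cv2,numpy as np
from scipy.spatial.transform import Rotation as R
def world(p,d,c,rot,org):
    """per-pixel world points from depth"""
    K=np.array([[c["fx"],0,c["cx"]],[0,c["fy"],c["cy"]],[0,0,1]])
    v,u=np.mgrid[0:480,0:640]
    n=cv2.undistortPoints(np.stack([u,v],-1).reshape(-1,1,2).astype(np.float64),K,c["D"]).reshape(480,640,2)
    ray=np.stack([n[...,0],-n[...,1],-np.ones((480,640))],-1)@rot.T
    return ray, org+ray*d[...,None]
def cast(ray,org,z): return org+ray*((z-org[2])/ray[...,2])[...,None]
def rect(xy):
    (cx,cy),_,_=q=cv2.minAreaRect((xy*1000).astype(np.float32)); return q
def big(m):
    n,l,s,_=cv2.connectedComponentsWithStats(m.astype(np.uint8)); return l==1+np.argmax(s[1:,4])
def analyse(p,d,c,rot,org):
    ray,W=world(p,d,c,rot,org); z=W[...,2]
    near=(d>0)&(np.abs(W[...,0]-.6)<.35)&(np.abs(W[...,1])<.45)
    hsv=cv2.cvtColor(p,cv2.COLOR_RGB2HSV)
    top=near&(z>.07)&(z<.10)
    wood=(hsv[...,1]>70)&(hsv[...,0]<25)
    white=(hsv[...,1]<60)&(hsv[...,2]>70)
    wt=big(top&wood)
    out={}
    out["block"]=rect(cast(ray,org,.08)[wt][:,:2])
    hull=cv2.convexHull(np.argwhere(wt)[:,::-1].astype(np.int32)); hm=np.zeros((480,640),np.uint8); cv2.fillPoly(hm,[hull],1)
    b=big(cv2.morphologyEx((top&white&(hm>0)).astype(np.uint8),cv2.MORPH_OPEN,np.ones((3,3)))>0)
    out["board"]=rect(cast(ray,org,.088)[b][:,:2])
    out["top"]=[np.median(z[wt]),np.median(z[b])]
    (bx,by),_,_=out["block"]
    pan=big(near&(z>.058)&(z<.073)&(hsv[...,1]<60)&(W[...,0]>bx/1000+.1)&(np.abs(W[...,1]-by/1000)<.3))
    out["pan"]=rect(cast(ray,org,.065)[pan][:,:2]); 
    ms=dict(wood=wt,board=b,pan=pan)
    return out,ms,W
E
cat > m.py <<'E'
from h import *; from station import r
for n in("scene","side"):
    f=np.load(f"pics/{n}0.npz");c=r.camera_params(n);rot=np.array(c["rotation"]);rot=R.from_quat(rot).as_matrix() if rot.size==4 else rot
    o,ms,W=analyse(f["p"],f["d"],c,rot,np.array(c["origin"]))
    for k,v in o.items(): print(n,k,v)
    for k,m in ms.items(): print(k,m.sum(),end=" ")
    z=W[...,2]; near=(np.abs(W[...,0]-.6)<.3)&(np.abs(W[...,1])<.35)
    t=near&(z>.105)&(z<.16); q,l,s,ce=cv2.connectedComponentsWithStats(t.astype(np.uint8))
    for i in range(1,q):
        if s[i,4]>40: print("tall",W[l==i].min(0).round(3),W[l==i].max(0).round(3),s[i,4])
E
python3 m.py
```

```text
scene block ((523.0780639648438, -43.13966369628906), (304.5632629394531, 422.39208984375), 12.463351249694824)
scene board ((534.7501831054688, -75.46250915527344), (221.75198364257812, 149.33970642089844), 27.313373565673828)
scene top [np.float64(0.07915670900191762), np.float64(0.0872090784845253)]
scene pan ((773.4171142578125, -35.87242126464844), (162.10781860351562, 265.6665954589844), 13.522521018981934)
wood 12354 board 4347 pan 1799 tall [ 0.424 -0.264  0.105] [ 0.466 -0.219  0.15 ] 302
tall [0.345 0.075 0.105] [0.4   0.128 0.126] 247
side block ((519.2364501953125, -36.33589172363281), (299.8818664550781, 427.9457092285156), 12.518326759338379)
side board ((531.3171997070312, -69.72969055175781), (218.99937438964844, 153.00296020507812), 27.283443450927734)
side top [np.float64(0.07894976369430273), np.float64(0.08685461937632488)]
side pan ((771.671142578125, -31.476303100585938), (161.84031677246094, 266.2642517089844), 13.369790077209473)
wood 10322 board 3573 pan 1180 tall [ 0.422 -0.257  0.105] [ 0.464 -0.213  0.148] 271
tall [0.347 0.079 0.105] [0.398 0.133 0.124] 274
```

```bash
cat >> h.py <<'E'
B=np.array([.521,-.040]); TH=np.radians(12.5)
U=np.array([np.cos(TH),np.sin(TH)]);V=np.array([-U[1],U[0]])
def w(x,y,z): return list(B+U*x+V*y)+[z]
def ori(dyaw=0): a=(TH+dyaw)/2; return [np.cos(a),np.sin(a),0,0]
def look(r):
    res=[]
    for n in("scene","side"):
        p,d=r.get_image(n);c=r.camera_params(n)
        res.append((p,d,c)); 
    return res
E
python3 - <<'E'
from h import *; from station import r
print(r.sense()["gripper_width"])
r.movep(w(-.146,-.04,.26),ori())
r.line_to(w(-.146,-.04,.10),rate=.12); s0=r.sense()
print(s0["time_s"],s0["wrist_force"],s0["joints"])
for z in np.arange(.085,.0659,-.003):
    r.line_to(w(-.146,-.04,z),rate=.05); s=r.sense(); f=s["wrist_force"]-np.array(s0["wrist_force"])
    print(round(z,3),np.round(s["tcp_pos"],4),np.round(f,1))
    if f[2]>4: break
if f[2]>4: r.line_to(w(-.146,-.04,z+.004),rate=.05)
p,d=r.get_image("side"); cv2.imwrite("pics/a.png",cv2.resize(p[120:340,200:480,::-1],None,fx=2.7,fy=2.7))
print(r.sense()["time_s"],r.sense()["tcp_pos"])
E
```

```text
0.08513764640441071
3.15 [0.85016991 0.01515614 0.10977486] [ 0.18374301  0.7472226   0.02675817  2.23054318 -0.11132787  0.16430705
 -1.03947659]
0.085 [ 0.3869 -0.1106  0.0848] [-1.8 -0.4 -0.7]
0.082 [ 0.3871 -0.1106  0.0819] [-1.5 -0.3 -0.6]
0.079 [ 0.387  -0.1106  0.0789] [-1.5 -0.5 -0.6]
0.076 [ 0.387  -0.1107  0.0759] [-1.   0.3 -0.7]
0.073 [ 0.3871 -0.1106  0.0729] [-1.7  0.4 -0.4]
0.07 [ 0.3871 -0.1107  0.0699] [-1.1 -0.3 -0.7]
0.067 [ 0.3871 -0.1107  0.0669] [-0.5 -0.2  1.5]
5.15 [ 0.38712348 -0.11065538  0.06687874]
```

View pics/a.png

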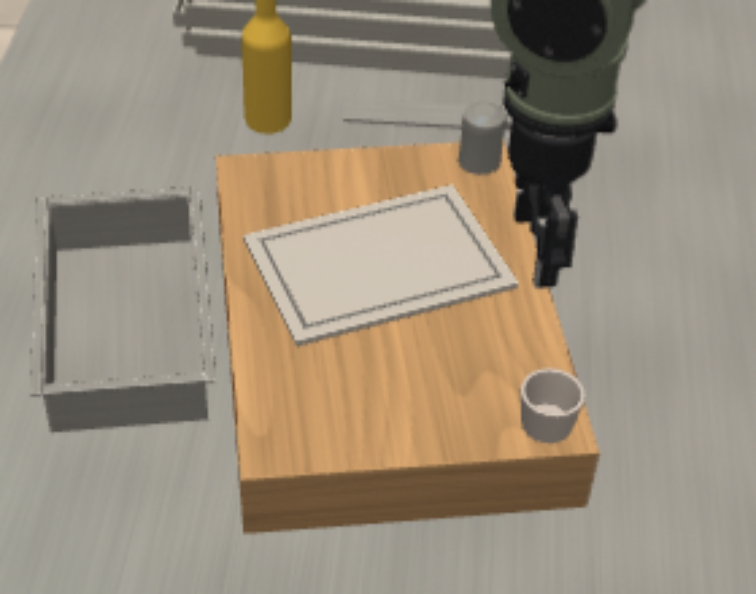

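The fingers stand at (545,270) behind the board's rear-left corner (515,285) and just touched the block at TCP z = 0.067. I'll push at 0.070 in stages.

```bash
cat >> h.py <<'E'
def board(r):
    for n in("scene","side"):
        p,d=r.get_image(n);c=r.camera_params(n)
        o,ms,_=analyse(p,d,c,R.from_quat(c["rotation"]).as_matrix(),np.array(c["origin"]))
        # own block and pan estimates of this camera from the first look, so biases cancel
        b0=dict(scene=(523.1,-43.1),side=(519.2,-36.3))[n]; p0=dict(scene=(773.4,-35.9),side=(771.7,-31.5))[n]
        (x,y),sz,a=o["board"]
        f=lambda q:(np.array([q[0]-b0[0],q[1]-b0[1]])@np.stack([U,V],1)).round(1)
        print(n,"board",f((x,y)),np.round(sz,1),"yaw",round((a-12.5+45)%90-45,1),"pan0",f(p0),"pan",f(o["pan"][0]),np.round(o["pan"][1],1))
    s=r.sense();print("t",s["time_s"],"f",np.round(s["wrist_force"],1))
E
python3 - <<'E'
from h import *; from station import r
r.line_to(w(-.146,-.04,.070),rate=.05)
for x in(-.115,-.090):
    r.line_to(w(x,-.04,.070),rate=.04); board(r)
E
```

```text
scene board [ 19.8 -38.2] [221.6 149.4] yaw 12.9 pan0 [245.9 -47.1] pan [245.9 -47.1] [162.1 265.7]
side board [ 20.2 -39.3] [219.3 153.4] yaw 12.8 pan0 [247.6 -50. ] pan [247.5 -49.9] [161.8 266.3]
t 6.425 f [ 0.4  0.1 -0.2]
scene board [40.4 21.9] [225.7  69.7] yaw -7.0 pan0 [245.9 -47.1] pan [246.1 -47.1] [162.1 265.6]
side board [ 42.7 -46.1] [218.7 153.8] yaw 9.6 pan0 [247.6 -50. ] pan [247.5 -49.9] [161.8 266.3]
t 7.3 f [-0.9 -0.  -0.1]
```

```bash
cat >> h.py <<'E'
def fence(r,x,y,deg,gap=0,rate=.04):
    """TCP such that the fence touches the rear of a board at (x,y,deg) in block frame, mm"""
    a=np.radians(deg); o=121+gap
    r.line_to(w((x-o*np.cos(a))/1e3,(y-o*np.sin(a))/1e3,.070),rate=rate,ori=ori(a))
E
python3 - <<'E'
from h import *; from station import r
r.line_to(w(-.115,-.04,.070),rate=.06)
fence(r,42,-46,9.6,gap=10,rate=.06)
x,y,a=42,-46,9.6
fence(r,x,y,a)
for i in range(4):
    a-=2.4; x+=11*np.cos(np.radians(a+1.2)); y+=11*np.sin(np.radians(a+1.2)); fence(r,x,y,a)
    print(round(x,1),round(y,1),round(a,1)); board(r)
E
```

```text
52.9 -44.4 7.2
scene board [13.1 21.3] [156.   23.1] yaw 12.5 pan0 [245.9 -47.1] pan [246.1 -47.1] [162.1 265.6]
side board [ 52.9 -44.5] [215.7 153.7] yaw 7.0 pan0 [247.6 -50. ] pan [247.5 -49.9] [161.8 266.3]
t 9.625 f [-0.5 -0.1  0.6]
63.8 -43.2 4.8
scene board [25.9 11.5] [221.5  98.9] yaw 34.2 pan0 [245.9 -47.1] pan [245.8 -47.1] [162.3 265.7]
side board [ 56.3 -43.2] [200.4 153.7] yaw 4.3 pan0 [247.6 -50. ] pan [247.5 -49.9] [161.8 266.3]
t 10.175 f [-0.6  0.9  0.4]
74.8 -42.6 2.4
scene board [39.6 25.2] [173.4  53.6] yaw 19.8 pan0 [245.9 -47.1] pan [245.8 -47.1] [162.3 265.7]
side board [ 60.1 -42.3] [186.5 153.6] yaw 2.2 pan0 [247.6 -50. ] pan [247.5 -49.9] [161.8 266.3]
t 10.725 f [ 0.4  0.3 -0.3]
85.8 -42.3 -0.0
scene board [55.6 27.7] [181.6  59.4] yaw 18.6 pan0 [245.9 -47.1] pan [246.2 -47. ] [162.1 265.6]
side board [ 64.7 -40.8] [173.8 153. ] yaw -0.3 pan0 [247.6 -50. ] pan [247.5 -49.9] [161.8 266.3]
t 11.275 f [-0.2 -1.1  0.2]
```

```bash
sed -i 's/top&white&(hm>0)/(top\&(z>.083)|(top\&(hm>0)))\&white/' h.py; python3 - <<'E'
from h import *; from station import r
fence(r,97,-42.3,0); fence(r,97,-42.3,0,gap=25,rate=.06)
r.line_to(w(-.06,-.0423,.27)); r.line_to(w(-.13,-.04,.30))
board(r)
p,d=r.get_image("side"); cv2.imwrite("pics/b.png",cv2.resize(p[120:340,200:480,::-1],None,fx=2.7,fy=2.7))
E
```

```text
scene board [ 97.5 -38.9] [220.1 150.6] yaw -0.2 pan0 [245.9 -47.1] pan [246.1 -47.1] [162.1 265.6]
side board [ 98.5 -40.9] [219.2 154.4] yaw -0.3 pan0 [247.6 -50. ] pan [247.5 -49.9] [161.8 266.3]
t 14.5167 f [ 0.8 -0.4  0.7]
```

View pics/b.png

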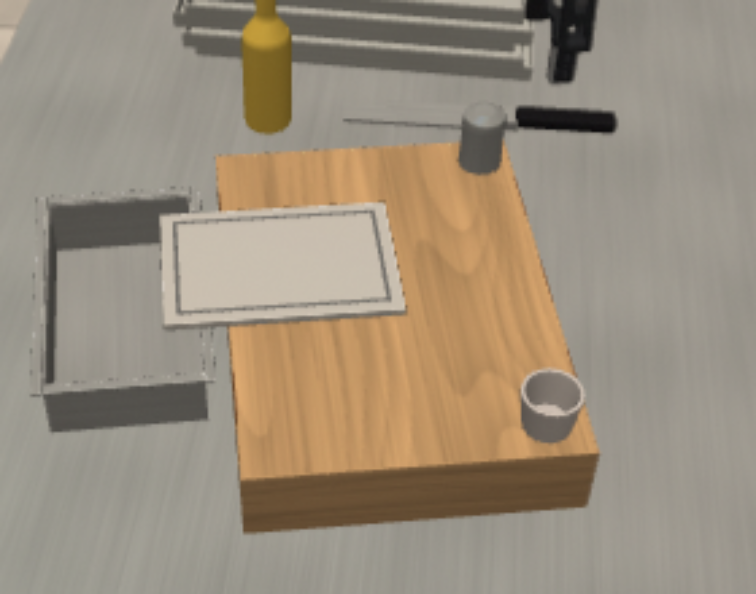

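The picture shows the board lying square. Its leading end (x about 162, y 213–325) is over the pan's mouth, and the pan and everything else are where they were. I measure 55–58.5 mm of overhang and a yaw of about -0.3°, both inside tolerance.

```bash
python3 -c "
from station import r
print(r.hand_in())"
```

```text
the job is handed in; nothing more can be done
None
```

I pushed the board into place and handed the job in; no verdict came back. At the last look its end hung about 55–58.5 mm over the far edge (target 60 ± 10), square to within about 0.3° and over the pan's mouth, with the pan unmoved and nothing else visibly disturbed.

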